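Gather the nuts in a hung tote's pouring corner

ROBOT

A 7-joint arm with a two-finger parallel gripper is mounted at the origin on the work surface. World frame = base frame: x ahead of the robot, y to its left, z up, the work surface at z = 0. Lengths are in m, angles in rad, forces in N, time in s.
With the tool pointing down it reaches from about 0.4 to 0.85 m from the base axis. Payload 4.5 kg.
Tool frame: the origin (TCP) lies on the centre line of the jaws, within the pads' length; the fingertips stand 25 mm ahead of it and the grasp point (between the pads) lies 6 mm ahead of it; z points along the fingers, y is the direction in which the jaws open and shut (so a half turn about z gives the same grasp; the last joint's range is limited). The gripper opens to 88 mm and grips with 3 to 60 N. Pads are 18 mm wide; open, the fingers measure 123 mm over their backs; the gripper's body (75 mm by 187 mm) begins 45 mm behind the grasp point.
Start: joints at [1.171, 0.689, -0.195, 1.565, 0.157, 0.902, -0.215], TCP at [0.263, -0.567, 0.264] pointing down, gripper open.
Joint ranges: [-3.01, 3.01], [-0.46, 2.08], [-1.47, 1.51], [0.13, 2.56], [-1, 4.14], [0.04, 2.09], [-2.66, 2.66]. Speed limits (rad/s): [2.57, 2.57, 3.14, 3.14, 3.14, 3.14, 3.14].

INTERFACE

Orientations are given as a unit quaternion [x, y, z, w].
In Python, from plant import r, eyes gives the robot as it stands.
- The arm moves only by the tool servo_tool, never from a script. Its argument "deltas" is a list of rows, each an object of numbers: "dx", "dy", "dz": the shift along the tool's x, y, z in units of 60 mm (1.0 is 60 mm); "ax", "ay", "az": the turn, a rotation vector about the tool's x, y, z in units of 6 degrees (1.0 is 6 degrees); "hand": the finger opening in mm, from 0 to 88.1. A call has 1 to 10 rows; each row is the pose to reach, as a shift and turn from the pose commanded when the call began, along the tool's axes at that moment; what a row does not reach only later rows make up. A row lasts 1/8 s, in which the tool goes at most 62.5 mm and 10.7 degrees, less where a joint would pass 70% of its speed; a pose out of reach is approached as far as the arm can. A call with a gripper value outside its range is refused whole. The fingers move at their own pace and stop on an object; "newtons" is the grip in N (left out, the last holds). Time passes only in rows, so rows that repeat a pose let the fingers close. It gives the time, the measured TCP pose, the force and the opening at its end, in the units of the state.
- r.get_state(): the state, without advancing time (a new reading comes with each control period).
- eyes.snapshot(name): name is "scene" or "top" or "wrist"; returns (picture, depth): 384x512x3 uint8, red, green, blue; 384x512 float32, m along the optical axis (not along the pixel's ray), 0 where there is no reading.
- eyes.camera_model(name): a dict with "fx", "fy", "cx", "cy" (pixels), "pose" (4x4, takes a point from camera to world coordinates). Camera axes: x right, y up, looking along -z (the intrinsics and any distortion apply to the point x, -y, -z); pixel columns grow to the right and rows downward; lengths in m; the calibration is good to about 2 mm. A picture is of the moment at which its call begins: read the wrist's pose just before it. camera_model takes no time and is no camera call; for the wrist camera it gives the pose at the moment of the call.
- r.finish_job(): hands the job in, once; it reports no verdict.
The state is a dict: "clock": time; "q": joint angles; "qd": joint speeds; "joint_torque": joint torques, N m; "tool_pos": TCP position; "eef_rot": TCP orientation; "contact_force": force on the tool from outside, world axes, zero at the start; "moment": the same for the moment, N m; "opening": opening from 0.0 (shut) to 1.0 (fully open).
Only numpy, scipy, OpenCV 4.12 (cv2) and the standard library are available. Lean on these libraries where they do the work, as an engineer would, in place of code of your own. Each camera call takes 0.05 s, during which the arm holds its last target.

TASK

Lift the small parts tote with the bar handle up and off the hanging rail without spilling its four hex nuts, and carry it to the empty sorting tray. With its notched corner over the tray, tilt the tote about 35 degrees towards that corner so that all four nuts slide together into it, ready to be counted, and finish while still holding it tilted and still in the air, clear of the tray. Leave the other bin hanging and do not disturb the other things on the bench.

Things in the scene. Friction and masses are not known exactly. Their poses are not given: they have to be found in the camera images.
- tote_handle (a point): Centre of the tote's bar handle: a straight bar over the middle of the tote, across it along its y, 16 mm wide (x), 14 mm high, 122 mm long between two thin side posts, its centre 95 mm above the tote's underside and 35 mm above its rim. Axes are the tote's: z up, +x to its back (the rail side), +y to its left seen from the robot. It may sag up to 4 degrees nose-down while hanging.
- tote_corner (a point): Inner floor corner of the tote at its pouring notch, the front (-x, robot side) left (+y) corner, where the walls are cut down to 36 mm for 45 mm along each. It lies 4 mm above the underside, at (-86, +61, -91) mm from the handle's centre in the tote's axes. Same axes as the tote.
- tote: Grey plastic open parts tote hanging on the rail, 180 (x) x 130 (y) x 60 (z) mm, about 0.26 kg, walls and floor 4 mm; origin at the centre of its underside, 40 mm above the bench while hung. A lip along its back rim hooks over the rail's top edge and reaches 12 mm down behind it: lift straight up 25 mm or more to clear it.
- rail: Low hanging rail: an upright dark steel sheet 420 mm long (along its y), 8 mm thick, top edge 96 mm above the bench, standing fixed; origin on the bench at its middle. Bins hang on its -x side (robot side), one to the left and one to the right of the middle.
- tray: Empty shallow aluminium sorting tray, fixed to the bench, 160 (x) x 200 (y) x 25 mm high, to the left or to the right of the rail; origin at the centre of its underside.
- bin: The other grey bin on the same rail, without handle, 150 x 100 x 60 mm, low in front, with bolts in it: leave it hanging. Origin below its middle, as on the tote (rear face at x = +90).
- nut0_center (a point): Centre of a loose steel hex nut, 24 mm across flats, 14 mm high, 34 g, lying in the tote. The nuts slide easily on the tote's floor and on its walls (friction coefficient 0.16 to 0.24).
- nut1_center (a point): Centre of a loose steel hex nut, 24 mm across flats, 14 mm high, 34 g, lying in the tote.
- nut2_center (a point): Centre of a loose steel hex nut, 24 mm across flats, 14 mm high, 34 g, lying in the tote.
- nut3_center (a point): Centre of a loose steel hex nut, 24 mm across flats, 14 mm high, 34 g, lying in the tote.
- wrench: Bystander: steel wrench 170 mm long lying on the bench in front of the rail, under 15 mm high.
- driver: Bystander: screwdriver lying at the left front of the bench.
- tin: Bystander: closed round tin, 76 mm across, 60 mm tall, standing at the left; origin at its underside.
- bowl: Bystander: small empty steel bowl, 90 mm across, 45 mm tall, at the right; origin at its underside.
- jar: Bystander: small glass jar, 56 mm across, 60 mm tall, at the right front; origin at its underside.
- scale: Bystander: flat bench scale 150 x 170 x 30 mm, fixed, on the side opposite the tray; origin at its underside.

How it is judged:
On the way:
1. the tote is lifted up and off the rail, in the fingers (height (world z) of tote_handle above 0.155 m and contact force between the fingers and tote above 1 N and contact force between tote and rail below 0.1 N), for 0.1 s.
At the end, for the whole second after the job is handed in: The fingers hold the tote still (under 30 mm/s), tilted 17 to 60 degrees, clear of tray, rail, scale and other bin; its notched inner corner is within the tray's outline and over 40 mm above the bench; all four nut centres lie within 85 mm of that corner (contact force between the fingers and tote above 1 N and height (world z) of tote_corner above 0.04 m and contact force between tote and rail below 0.1 N and contact force between tote and tray below 0.1 N and contact force between tote and scale below 0.1 N and contact force between tote and bin below 0.1 N and x of tote_corner in the frame of tray between -0.08 and 0.08 m and y of tote_corner in the frame of tray between -0.1 and 0.1 m and angle between tote_handle's own z axis and vertical between 0.3 and 1.05 rad and linear speed of tote below 0.03 m/s and distance between each of nut0_center, nut1_center, nut2_center, nut3_center and tote_corner below 0.085 m); the arm keeps its last pose, push and grip.
It fails at once if a nut leaves the tote (distance between any of nut0_center, nut1_center, nut2_center, nut3_center and tote_handle above 0.17 m).
It fails at once if the other bin is pushed along or knocked off the rail (distance of bin from where it was at the start of the episode above 0.03 m).
It fails at once if a bystander is moved more than 30 mm (distance of any of wrench, driver, tin, bowl, jar from where it was at the start of the episode above 0.03 m).
It also fails if it takes over 43 s, if anything falls off the work surface, if the arm or the gripper's body presses on something with over 40 N, if the wrist force passes 120 N, or if a joint passes its speed limit or range.

## Working session

There is one attempt and no reset: what is moved stays moved. The work goes in short steps, Python scripts to look and compute and a tool call to move; the robot and the scene stay as the last step left them, time stands still between calls to the robot, and variables do not carry over. Pictures are saved under pics/ and viewed, and the job is handed in when it is done.

Besides the shell and the picture viewer there is one more tool, called after "Request:" as name(argument=value, ...), one argument or row to a line, values as JSON. servo_tool: Moves the arm, as the interface text tells. Its arguments: {"type":"object","properties":{"deltas":{"type":"array","items":{"type":"object","properties":{"dx":{"type":"number"},"dy":{"type":"number"},"dz":{"type":"number"},"ax":{"type":"number"},"ay":{"type":"number"},"az":{"type":"number"},"hand":{"type":"number"}}}},"newtons":{"type":"number"}},"required":["deltas"]}

```bash
mkdir -p pics; ls
cat > h.py <<'E'
import numpy as np, cv2
from plant import r, eyes
from scipy.spatial.transform import Rotation as R
def snap(n,f):
    m=eyes.camera_model(n); p,d=eyes.snapshot(n)
    cv2.imwrite(f'pics/{f}.png',p[:,:,::-1]); np.savez(f'pics/{f}.npz',p=p,d=d,**{k:np.array(v) for k,v in m.items() if not isinstance(v,str)})
    return p,d,m
def pts(d,m):
    v,u=np.mgrid[:d.shape[0],:d.shape[1]]
    c=np.stack([(u-m['cx'])/m['fx']*d,-(v-m['cy'])/m['fy']*d,-d,np.ones_like(d)],-1)
    return c@np.array(m['pose']).T[:,:3]
E
python3 - <<'E'
from h import *
for n in('scene','top'):
    p,d,m=snap(n,n+'0'); print({k:v for k,v in m.items()})
s=r.get_state(); print(s)
E
```

```text
pics
{'fx': 384.8020859735108, 'fy': 384.8020859735108, 'cx': 258.4913904339961, 'cy': 195.01642124321745, 'pose': array([[ 0.10113053, -0.78292163,  0.61384553,  1.16193986],
       [ 0.99479802,  0.0719958 , -0.07206598, -0.0686411 ],
       [ 0.01222771,  0.61794039,  0.78612986,  1.00965027],
       [ 0.        ,  0.        ,  0.        ,  1.        ]])}
{'fx': 430.99723266423916, 'fy': 430.99723266423916, 'cx': 246.0859906867255, 'cy': 193.1744502696143, 'pose': array([[-0.00360005,  0.99825996, -0.05885649,  0.40249172],
       [-0.99998412, -0.00384902, -0.00411722, -0.0069483 ],
       [-0.00433659,  0.05884074,  0.99825796,  1.31446411],
       [ 0.        ,  0.        ,  0.        ,  1.        ]])}
{'clock': 0.1, 'q': array([ 1.17081452,  0.68987667, -0.19454378,  1.56618746,  0.157292  ,
        0.90251405, -0.21509575]), 'qd': array([ 0.00089978, -0.00128778,  0.00016872, -0.00074714, -0.00054013,
       -0.00052945,  0.0023671 ]), 'joint_torque': array([-2.77804735e-03, -5.28500462e+01, -1.27141122e+00, -1.53836060e+01,
       -5.25876344e-02,  2.01436691e-03, -6.43854463e-06]), 'tool_pos': array([ 0.26245534, -0.56666739,  0.26301944]), 'eef_rot': array([ 9.76561511e-01,  2.15237030e-01, -2.18924516e-04, -7.66627637e-04]), 'contact_force': array([-0.29591354, -0.00071657, -0.27770546]), 'moment': array([ 0.01862808, -0.00762863, -0.01559572]), 'opening': 1.0000794723817144}
```

View pics/scene0.png

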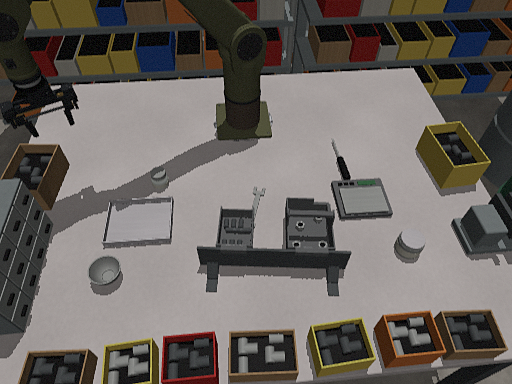

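View pics/top0.png

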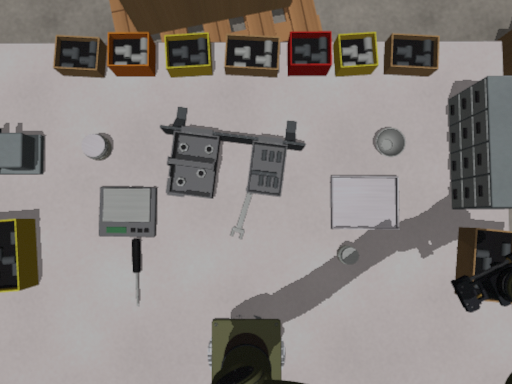

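The top view shows the tote at cols 167–220, rows 127–197, with its handle bar near row 162. The bin is at (265,167), the tray at (364,202) on the right (−y), the jar at (348,253) and the bowl at (390,142). Next I'll measure positions from depth.

Run:
```python
from h import *
z=np.load('pics/top0.npz'); d=z['d']; P=pts(d,z)
im=cv2.resize(z['p'][110:260,150:420,::-1],None,fx=2.9,fy=2.9,interpolation=cv2.INTER_NEAREST); cv2.imwrite('pics/topcrop.png',im)
def reg(r0,r1,c0,c1,zl,zh):
    Q=P[r0:r1,c0:c1].reshape(-1,3); return Q[(Q[:,2]>zl)&(Q[:,2]<zh)]
def rect(n,Q):
    b=cv2.minAreaRect((Q[:,:2]*1000).astype(np.float32)); print(n,len(Q),b,Q.mean(0),np.percentile(Q[:,2],[5,50,95]))
rect('handle',reg(120,205,155,230,.122,.16))
rect('rail',reg(110,155,155,310,.085,.105))
rect('tote rim',reg(120,205,155,230,.09,.113))
rect('bin rim',reg(125,205,235,295,.05,.113))
rect('tray',reg(160,240,320,410,.012,.04))
rect('jar',reg(235,275,330,365,.03,.08))
rect('bowl',reg(120,165,370,412,.03,.08))
rect('tin',reg(125,170,75,120,.03,.09))
rect('scale',reg(175,245,90,165,.012,.06))
rect('bench',reg(270,300,150,200,-.05,.05))
s=np.load('pics/scene0.npz'); P=pts(s['d'],s)
rect('handle scene',reg(180,260,270,345,.122,.16))
rect('rail scene',reg(235,280,190,360,.088,.105))
rect('tray scene',reg(185,255,95,180,.012,.04))
```

```text
handle 296 ((555.6834106445312, 150.40383911132812), (130.15594482421875, 22.19538116455078), 82.07611846923828) [0.55451573 0.14928496 0.13620443] [0.13130718 0.13644983 0.14024926]
rail 866 ((618.4049682617188, 38.50843811035156), (417.97509765625, 81.64786529541016), 86.74169158935547) [0.63505769 0.04755693 0.09705704] [0.0876729  0.09773706 0.1029394 ]
tote rim 534 ((566.2036743164062, 156.41464233398438), (199.02914428710938, 195.29833984375), 82.24571990966797) [0.62243809 0.1416191  0.09759687] [0.09142279 0.09771254 0.10342089]
bin rim 999 ((553.5382080078125, -52.569000244140625), (174.1364288330078, 168.32521057128906), 86.81611633300781) [ 0.57704415 -0.06358249  0.07527456] [0.05128994 0.07712883 0.10157545]
tray 503 ((449.6455078125, -357.7604064941406), (202.27769470214844, 159.2196502685547), 89.74227142333984) [ 0.45001849 -0.3584821   0.02326813] [0.01332335 0.02414581 0.02847946]
jar 292 ((294.1212463378906, -300.0325622558594), (49.325199127197266, 52.840675354003906), 87.52998352050781) [ 0.29552769 -0.29874612  0.05578792] [0.03249421 0.05967764 0.06443088]
bowl
[... 588 characters left out ...]
8), (149.83718872070312, 88.1944580078125), 89.9329833984375) [0.20468034 0.21556502 0.00052782] [-0.00379216  0.00053446  0.00507134]
handle scene 334 ((557.7771606445312, 150.76925659179688), (129.3963623046875, 27.946123123168945), 83.47306823730469) [0.55918832 0.15077214 0.13490617] [0.12654866 0.13602052 0.13944803]
rail scene 1033 ((621.5595092773438, 38.337677001953125), (416.5506896972656, 63.21891784667969), 83.31220245361328) [0.64014947 0.04376158 0.09700781] [0.08962077 0.09742855 0.10243245]
tray scene 691 ((422.9674377441406, -357.9857177734375), (202.04005432128906, 221.0609893798828), 89.74946594238281) [ 0.44752593 -0.35923473  0.02107932] [0.0133907  0.0217811  0.02756681]
```

View pics/topcrop.png

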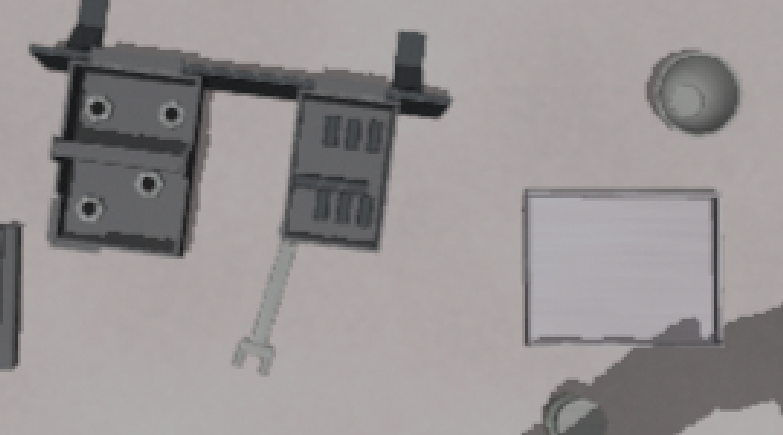

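Handle is about (0.555, 0.150, ~0.135), with tote yaw about −7°. I'll write a helper that works out the deltas, then move to a pre-grasp pose above it.

```bash
cat >> h.py <<'E'
def toolR(yaw, tilt=0, hloc=(-1,1)):
    # tote frame rotation Rt (yaw deg, tilt deg toward local horizontal direction hloc), tool x=tote y, tool y=tote x, tool z=-tote z
    h=np.array([*hloc,0])/np.linalg.norm(hloc); ax=np.cross([0,0,1],h)
    Rt=R.from_euler('z',yaw,degrees=True)*R.from_rotvec(ax*np.radians(tilt))
    T=np.array([[0,1,0],[1,0,0],[0,0,-1.]])
    return Rt, R.from_matrix(Rt.as_matrix()@T)
def delta(p,Rg,show=True):
    s=r.get_state(); R0=R.from_quat(s['eef_rot']); 
    t=R0.inv().apply(np.array(p)-s['tool_pos'])/.06
    a=(R0.inv()*Rg).as_rotvec(degrees=True)/6
    if show: print('d',t.round(3),'a',a.round(3),'clock',s['clock'],'tcp',s['tool_pos'].round(4),'q',s['q'].round(3),'F',s['contact_force'].round(2),'op',s['opening'])
    return t,a
E
python3 - <<'E'
from h import *
delta([.41,-.2,.28],toolR(-36)[1]); delta([.555,.15,.25],toolR(-7)[1])
z=np.load('pics/top0.npz'); P=pts(z['d'],z)
for f,(a,b,c,e) in (('top0',(145,180,160,230)),('scene0',(180,260,270,345))):
    z=np.load(f'pics/{f}.npz'); P=pts(z['d'],z)
    Q=P[a:b,c:e].reshape(-1,3); Q=Q[(Q[:,2]>.131)&(Q[:,2]<.15)]
    l=cv2.fitLine((Q[:,:2]*1000).astype(np.float32),cv2.DIST_HUBER,0,.01,.01).ravel()
    dd=l[:2]; n=np.array([-dd[1],dd[0]]); q=Q[:,:2]*1000-l[2:]
    print(f,l,np.degrees(np.arctan2(l[1],l[0])),np.percentile(q@dd,[0,2,98,100]),np.percentile(q@n,[0,5,95,100]),Q[:,2].mean())
E
```

```text
d [ 4.8   -4.512 -0.276] a [-1.500e-02 -3.000e-03 -4.857e+00] clock 0.1 tcp [ 0.2625 -0.5667  0.263 ] q [ 1.171  0.69  -0.195  1.566  0.157  0.903 -0.215] F [-0.3  -0.   -0.28] op 1.0000794723817144
d [ 9.445 -8.788  0.23 ] a [-1.40e-02 -7.00e-03 -9.69e+00] clock 0.1 tcp [ 0.2625 -0.5667  0.263 ] q [ 1.171  0.69  -0.195  1.566  0.157  0.903 -0.215] F [-0.3  -0.   -0.28] op 1.0000794723817144
top0 [1.2245120e-01 9.9247456e-01 5.5466565e+02 1.4999719e+02] 82.96641 [-64.5134241  -63.42364179  63.78625834  65.6475372 ] [-11.06528457  -7.57276948   7.13002034  11.13227568] 0.13656443478337907
scene0 [1.2962487e-01 9.9156308e-01 5.5928430e+02 1.5108128e+02] 82.55208 [-65.09005705 -64.53724115  62.56923044  63.8171741 ] [-10.05690823  -6.13853647  10.33729126  16.44055314] 0.13644637562043907
```

Request:
servo_tool(
  deltas=[
    {"dx": 0.6, "dy": -0.55, "dz": -0.2, "az": -0.6, "hand": 88},
    {"dx": 1.3, "dy": -1.2, "dz": -0.3, "az": -1.2, "hand": 88},
    {"dx": 1.95, "dy": -1.85, "dz": -0.3, "az": -1.9, "hand": 88},
    {"dx": 2.65, "dy": -2.5, "dz": -0.3, "az": -2.6, "hand": 88},
    {"dx": 3.3, "dy": -3.1, "dz": -0.3, "az": -3.3, "hand": 88},
    {"dx": 4.0, "dy": -3.7, "dz": -0.3, "az": -4.0, "hand": 88},
    {"dx": 4.6, "dy": -4.3, "dz": -0.3, "az": -4.7, "hand": 88},
    {"dx": 5.3, "dy": -4.95, "dz": -0.3, "az": -5.4, "hand": 88},
    {"dx": 5.95, "dy": -5.55, "dz": -0.3, "az": -6.1, "hand": 88},
    {"dx": 6.6, "dy": -6.15, "dz": -0.3, "az": -6.8, "hand": 88},
  ],
)

```text
schema error: expected keys dx, dy, dz, ax, ay, az, hand
```

Run:
```python
from h import *
delta([.555,.15,.25],toolR(-7.2)[1])
```

```text
d [ 9.445 -8.788  0.23 ] a [-1.400e-02 -7.000e-03 -9.657e+00] clock 0.1 tcp [ 0.2625 -0.5667  0.263 ] q [ 1.171  0.69  -0.195  1.566  0.157  0.903 -0.215] F [-0.3  -0.   -0.28] op 1.0000794723817144
```

Request:
servo_tool(
  deltas=[
    {"dx": 0.6, "dy": -0.55, "dz": -0.2, "ax": 0, "ay": 0, "az": -0.6, "hand": 88},
    {"dx": 1.3, "dy": -1.2, "dz": -0.3, "ax": 0, "ay": 0, "az": -1.2, "hand": 88},
    {"dx": 1.95, "dy": -1.85, "dz": -0.3, "ax": 0, "ay": 0, "az": -1.9, "hand": 88},
    {"dx": 2.65, "dy": -2.5, "dz": -0.3, "ax": 0, "ay": 0, "az": -2.6, "hand": 88},
    {"dx": 3.3, "dy": -3.1, "dz": -0.3, "ax": 0, "ay": 0, "az": -3.3, "hand": 88},
    {"dx": 4.0, "dy": -3.7, "dz": -0.3, "ax": 0, "ay": 0, "az": -4.0, "hand": 88},
    {"dx": 4.6, "dy": -4.3, "dz": -0.3, "ax": 0, "ay": 0, "az": -4.7, "hand": 88},
    {"dx": 5.3, "dy": -4.95, "dz": -0.3, "ax": 0, "ay": 0, "az": -5.4, "hand": 88},
    {"dx": 5.95, "dy": -5.55, "dz": -0.3, "ax": 0, "ay": 0, "az": -6.1, "hand": 88},
    {"dx": 6.6, "dy": -6.15, "dz": -0.3, "ax": 0, "ay": 0, "az": -6.8, "hand": 88},
  ],
)

```text
clock: 1.35
tool_pos: [0.4672, -0.0643, 0.2816]
eef_rot: [0.84, 0.543, -0.0, 0.0]
contact_force: [2.1, 0.4, 0.2]
opening: 1.001
```

Run:
```python
from h import *
delta([.555,.15,.25],toolR(-7.2)[1])
```

```text
d [ 3.857 -0.131  0.525] a [-2.000e-03  3.000e-03 -2.835e+00] clock 1.35 tcp [ 0.4672 -0.0643  0.2816] q [ 0.297  0.483 -0.388  1.984  0.269  0.724 -0.676] F [2.12 0.44 0.22] op 1.0005017065837676
```

Request:
servo_tool(
  deltas=[
    {"dx": 0.7, "dy": 0, "dz": 0.1, "ax": 0, "ay": 0, "az": -0.5, "hand": 88},
    {"dx": 1.4, "dy": -0.05, "dz": 0.2, "ax": 0, "ay": 0, "az": -1.0, "hand": 88},
    {"dx": 2.1, "dy": -0.1, "dz": 0.3, "ax": 0, "ay": 0, "az": -1.5, "hand": 88},
    {"dx": 2.8, "dy": -0.13, "dz": 0.4, "ax": 0, "ay": 0, "az": -2.0, "hand": 88},
    {"dx": 3.4, "dy": -0.13, "dz": 0.5, "ax": 0, "ay": 0, "az": -2.5, "hand": 88},
    {"dx": 3.85, "dy": -0.13, "dz": 0.52, "ax": 0, "ay": 0, "az": -2.83, "hand": 88},
    {"dx": 3.85, "dy": -0.13, "dz": 0.52, "ax": 0, "ay": 0, "az": -2.83, "hand": 88},
  ],
)

```text
clock: 2.22
tool_pos: [0.555, 0.1501, 0.2501]
eef_rot: [0.75, 0.661, 0.0, -0.001]
contact_force: [0.3, -1.0, 0.1]
opening: 0.998
```

Run:
```python
from h import *
delta([.555,.15,.13],toolR(-7.2)[1])
p,d,m=snap('wrist','w1'); P=pts(d,m); print(m['pose'])
p2,d2,m2=snap('scene','s1')
cv2.imwrite('pics/s1c.png',cv2.resize(p2[150:300,180:370,::-1],None,fx=4,fy=4))
```

```text
d [-5.000e-03  1.000e-03  2.001e+00] a [-0.006 -0.014  0.001] clock 2.225 tcp [0.555  0.1501 0.2501] q [-0.094  0.662 -0.426  1.728  0.35   0.827 -0.805] F [ 0.25 -0.99  0.11] op 0.9981524409266568
[[ 0.99227343  0.11817024  0.03780509  0.56503363]
 [-0.1240652   0.94229573  0.31094467  0.23119388]
 [ 0.00112083 -0.31323244  0.94967583  0.37177627]
 [ 0.          0.          0.          1.        ]]
```

View pics/w1.png

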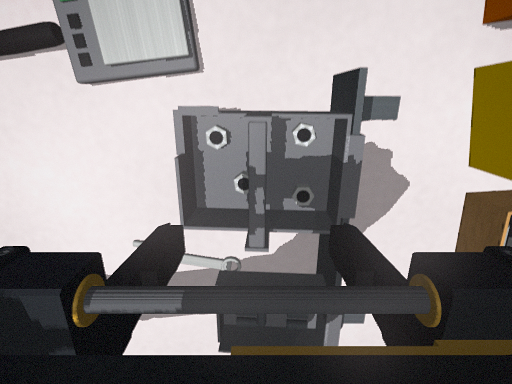

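View pics/s1c.png

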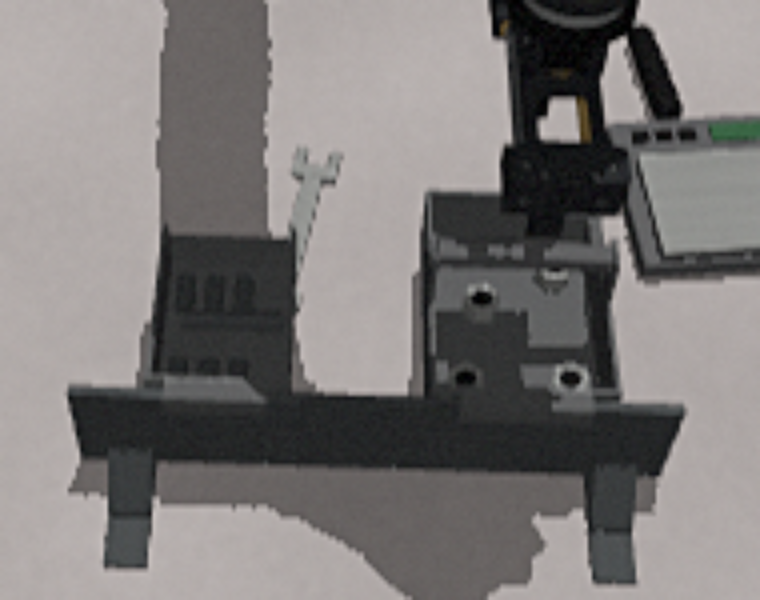

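The wrist view shows the bar at cols 246–270, rows 120–250, midway between the fingers (cols ~180 and ~330) and aligned with them. I'll check position, height and sag from its depth.

Run:
```python
from h import *
z=np.load('pics/w1.npz'); P=pts(z['d'],z)
Rt,_=toolR(-7.2)
Q=P[115:245,170:350].reshape(-1,3); L=Rt.inv().apply(Q-[.555,.15,0])*1000
b=L[(L[:,2]>128)&(L[:,2]<150)&(abs(L[:,1])<55)&(abs(L[:,0])<25)]
print('bar x',np.percentile(b[:,0],[2,10,50,90,98]),'z',np.percentile(b[:,2],[5,50,95]),'line',np.polyfit(b[:,1],b[:,0],1))
b=L[(L[:,2]>115)&(L[:,2]<150)&(abs(L[:,0])<25)];print('bar y',np.percentile(b[:,1],[0,2,98,100]))
# floor tilt
f=L[(abs(L[:,0])<75)&(abs(L[:,1])<45)&(L[:,2]<60)&(L[:,2]>25)]
A=np.c_[f[:,:2],np.ones(len(f))]
for _ in range(5):
    c=np.linalg.lstsq(A,f[:,2],rcond=None)[0]; k=abs(A@c-f[:,2])<4; A=A[k];f=f[k]
print('floor',c,np.degrees(np.arctan(c[:2])),len(f))
```

```text
bar x [-6.79665164 -5.55823709  0.7709618   7.22233077  8.52983333] z [135.84288258 137.22759602 138.35103269] line [0.0019174  0.82917357]
bar y [-60.47913268 -59.2919896   65.76689911  66.43742947]
floor [5.92527931e-02 2.04482206e-03 3.92191766e+01] [3.39097023 0.11715951] 5529
```

Run:
```python
from h import *
Rt,Rg=toolR(-7.2,3.4,(-1,0)); print(Rt.apply([0,0,1]))
delta(np.array([.556,.1515,.130])+Rt.apply([0,0,.006]),Rg)
```

```text
[-0.05883873  0.00743306  0.99823983]
d [0.087 0.01  1.902] a [-0.576  0.017 -0.036] clock 2.325 tcp [0.5545 0.1466 0.2501] q [-0.091  0.661 -0.423  1.731  0.351  0.827 -0.805] F [-0.06 -0.39  0.8 ] op 1.0001812715366196
```

Request:
servo_tool(
  deltas=[
    {"dx": 0, "dy": 0, "dz": 0.4, "ax": -0.3, "ay": 0, "az": 0, "hand": 88},
    {"dx": 0.02, "dy": 0.01, "dz": 0.9, "ax": -0.57, "ay": 0, "az": 0, "hand": 88},
    {"dx": 0.03, "dy": 0.01, "dz": 1.3, "ax": -0.57, "ay": 0, "az": 0, "hand": 88},
    {"dx": 0.03, "dy": 0.01, "dz": 1.6, "ax": -0.57, "ay": 0, "az": 0, "hand": 88},
    {"dx": 0.03, "dy": 0.01, "dz": 1.8, "ax": -0.57, "ay": 0, "az": 0, "hand": 88},
    {"dx": 0.03, "dy": 0.01, "dz": 1.9, "ax": -0.57, "ay": 0, "az": 0, "hand": 88},
    {"dx": 0.03, "dy": 0.01, "dz": 1.9, "ax": -0.57, "ay": 0, "az": 0, "hand": 60},
    {"dx": 0.03, "dy": 0.01, "dz": 1.9, "ax": -0.57, "ay": 0, "az": 0, "hand": 30},
  ],
  newtons=10,
)

```text
clock: 3.32
tool_pos: [0.5563, 0.1496, 0.1371]
eef_rot: [0.751, 0.66, 0.02, 0.023]
contact_force: [-0.4, -0.2, -0.6]
opening: 0.799
```

Run:
```python
from h import *
Rt,Rg=toolR(-7.2,3.4,(-1,0))
delta(np.array([.556,.1515,.130])+Rt.apply([0,0,.006]),Rg)
snap('wrist','w2')
```

```text
d [ 0.031 -0.015  0.018] a [ 0.013 -0.003 -0.03 ] clock 3.325 tcp [0.5563 0.1496 0.1371] q [-0.19   0.798 -0.284  1.869  0.505  0.494 -0.962] F [-0.41 -0.2  -0.56] op 0.7987161555158531
```

View pics/w2.png

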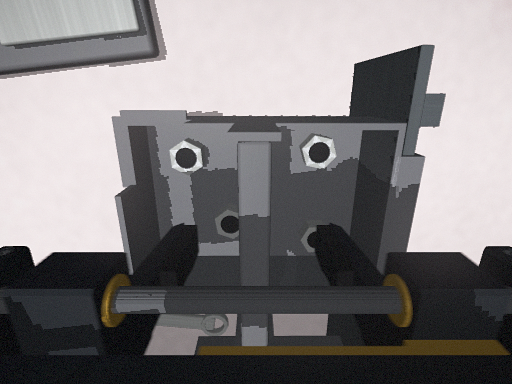

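The fingers (cols ~185 and ~330) straddle the bar at col 254, with good centring. I'll close gently and then firmly.

Request:
servo_tool(
  deltas=[
    {"dx": 0, "dy": 0, "dz": 0, "ax": 0, "ay": 0, "az": 0, "hand": 25},
    {"dx": 0, "dy": 0, "dz": 0, "ax": 0, "ay": 0, "az": 0, "hand": 16},
    {"dx": 0, "dy": 0, "dz": 0, "ax": 0, "ay": 0, "az": 0, "hand": 10},
    {"dx": 0, "dy": 0, "dz": 0, "ax": 0, "ay": 0, "az": 0, "hand": 5},
    {"dx": 0, "dy": 0, "dz": 0, "ax": 0, "ay": 0, "az": 0, "hand": 5},
    {"dx": 0, "dy": 0, "dz": 0, "ax": 0, "ay": 0, "az": 0, "hand": 5},
  ],
  newtons=10,
)

```text
clock: 4.12
tool_pos: [0.5552, 0.1496, 0.1363]
eef_rot: [0.751, 0.66, 0.019, 0.022]
contact_force: [-2.0, 0.6, -0.2]
opening: 0.179
```

Request:
servo_tool(
  deltas=[
    {"dx": 0, "dy": 0, "dz": 0, "ax": 0, "ay": 0, "az": 0, "hand": 0},
    {"dx": 0, "dy": 0, "dz": 0, "ax": 0, "ay": 0, "az": 0, "hand": 0},
    {"dx": 0, "dy": 0, "dz": 0, "ax": 0, "ay": 0, "az": 0, "hand": 0},
  ],
  newtons=58,
)

```text
clock: 4.5
tool_pos: [0.5553, 0.1496, 0.1363]
eef_rot: [0.751, 0.66, 0.019, 0.022]
contact_force: [-3.1, 0.4, -0.0]
opening: 0.168
```

Request:
servo_tool(
  deltas=[
    {"dx": 0, "dy": 0.01, "dz": -0.1, "ax": 0, "ay": 0, "az": 0, "hand": 0},
    {"dx": 0, "dy": 0.02, "dz": -0.25, "ax": 0, "ay": 0, "az": 0, "hand": 0},
    {"dx": 0, "dy": 0.03, "dz": -0.45, "ax": 0, "ay": 0, "az": 0, "hand": 0},
    {"dx": 0, "dy": 0.04, "dz": -0.65, "ax": 0, "ay": 0, "az": 0, "hand": 0},
    {"dx": 0, "dy": 0.05, "dz": -0.85, "ax": 0, "ay": 0, "az": 0, "hand": 0},
    {"dx": 0, "dy": 0.06, "dz": -1.0, "ax": 0, "ay": 0, "az": 0, "hand": 0},
    {"dx": 0, "dy": 0.06, "dz": -1.05, "ax": 0, "ay": 0, "az": 0, "hand": 0},
    {"dx": 0, "dy": 0.06, "dz": -1.05, "ax": 0, "ay": 0, "az": 0, "hand": 0},
  ],
)

```text
clock: 5.5
tool_pos: [0.5561, 0.1495, 0.1999]
eef_rot: [0.751, 0.66, 0.02, 0.023]
contact_force: [-0.0, -0.3, -3.7]
opening: 0.172
```

Run:
```python
from h import *
delta([.5,.05,.35],toolR(-7.2)[1])
snap('wrist','w3'); p2,d2,m2=snap('scene','s3')
a=cv2.resize(p2[120:300,170:370,::-1],None,fx=3,fy=3); cv2.imwrite('pics/s3c.png',a)
```

```text
d [-1.765 -0.561 -2.541] a [ 0.578 -0.001 -0.029] clock 5.5 tcp [0.5561 0.1495 0.1999] q [-0.147  0.706 -0.353  1.826  0.444  0.635 -0.902] F [-0.02 -0.31 -3.72] op 0.1719835633537007
```

View pics/w3.png

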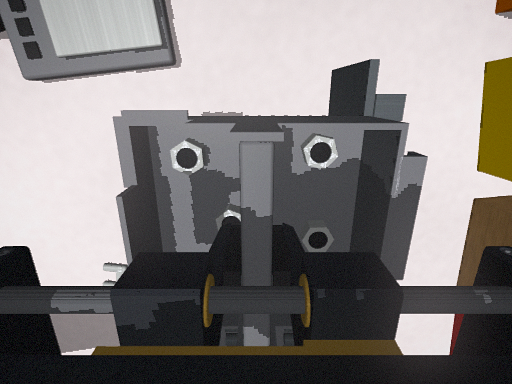

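View pics/s3c.png

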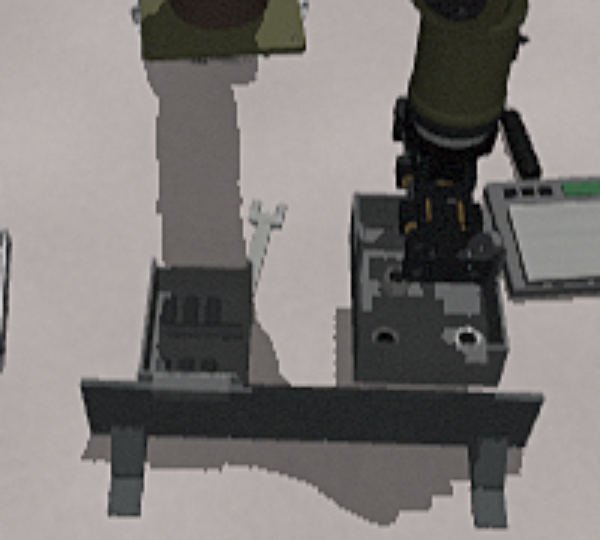

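Lifted clear: the load is 3.7 N and four nuts are visible in the wrist view at (187,157), (320,152), (230,220) and (318,240). Now I'll raise it and carry it across.

Run:
```python
from h import *
delta([.535,.03,.33],toolR(-7.2)[1])
Rt,Rg=toolR(-7.2,36)
c=np.array([.45,-.358,.12]); hd=c-Rt.apply([-.086,.061,-.091]); print('handle',hd,'tcp',hd+Rt.apply([0,0,.006]), Rt.apply([0,0,1]))
```

```text
d [-2.019  0.043 -2.179] a [ 0.567  0.004 -0.028] clock 5.6 tcp [0.5557 0.1494 0.1993] q [-0.148  0.706 -0.353  1.827  0.444  0.635 -0.902] F [ 0.58  0.33 -3.94] op 0.17107452800525455
handle [ 0.48272585 -0.37134758  0.25471771] tcp [ 0.48056431 -0.36856094  0.25957181] [-0.36025773  0.46444146  0.80901699]
```

Request:
servo_tool(
  deltas=[
    {"dx": 0, "dy": 0, "dz": -0.2, "ax": 0, "ay": 0, "az": 0, "hand": 0},
    {"dx": -0.05, "dy": 0, "dz": -0.5, "ax": 0.1, "ay": 0, "az": 0, "hand": 0},
    {"dx": -0.12, "dy": 0.0, "dz": -0.85, "ax": 0.2, "ay": 0, "az": 0, "hand": 0},
    {"dx": -0.25, "dy": 0.0, "dz": -1.2, "ax": 0.3, "ay": 0, "az": 0, "hand": 0},
    {"dx": -0.42, "dy": 0.0, "dz": -1.5, "ax": 0.4, "ay": 0, "az": 0, "hand": 0},
    {"dx": -0.65, "dy": 0.0, "dz": -1.8, "ax": 0.5, "ay": 0, "az": 0, "hand": 0},
    {"dx": -0.95, "dy": 0.02, "dz": -2.0, "ax": 0.57, "ay": 0, "az": 0, "hand": 0},
    {"dx": -1.3, "dy": 0.03, "dz": -2.15, "ax": 0.57, "ay": 0, "az": 0, "hand": 0},
    {"dx": -1.67, "dy": 0.04, "dz": -2.18, "ax": 0.57, "ay": 0, "az": 0, "hand": 0},
    {"dx": -2.05, "dy": 0.04, "dz": -2.18, "ax": 0.57, "ay": 0, "az": 0, "hand": 0},
  ],
)

```text
clock: 6.85
tool_pos: [0.5345, 0.0277, 0.3312]
eef_rot: [0.751, 0.66, 0.0, 0.0]
contact_force: [0.1, -0.0, -3.4]
opening: 0.171
```

Run:
```python
from h import *
delta([.485,-.365,.33],toolR(-7.2)[1])
```

```text
d [-6.597  0.019  0.019] a [ 0.01  -0.001 -0.024] clock 6.85 tcp [0.5345 0.0277 0.3312] q [ 0.163  0.515 -0.48   1.739  0.283  0.955 -0.557] F [ 0.13 -0.05 -3.36] op 0.1706388925088839
```

Request:
servo_tool(
  deltas=[
    {"dx": -0.42, "dy": 0, "dz": 0, "ax": 0, "ay": 0, "az": 0, "hand": 0},
    {"dx": -0.86, "dy": 0, "dz": 0, "ax": 0, "ay": 0, "az": 0, "hand": 0},
    {"dx": -1.32, "dy": 0, "dz": 0, "ax": 0, "ay": 0, "az": 0, "hand": 0},
    {"dx": -1.8, "dy": 0, "dz": 0, "ax": 0, "ay": 0, "az": 0, "hand": 0},
    {"dx": -2.28, "dy": 0, "dz": 0, "ax": 0, "ay": 0, "az": 0, "hand": 0},
    {"dx": -2.76, "dy": 0, "dz": 0, "ax": 0, "ay": 0, "az": 0, "hand": 0},
    {"dx": -3.24, "dy": 0, "dz": 0, "ax": 0, "ay": 0, "az": 0, "hand": 0},
    {"dx": -3.72, "dy": 0, "dz": 0, "ax": 0, "ay": 0, "az": 0, "hand": 0},
    {"dx": -4.18, "dy": 0, "dz": 0, "ax": 0, "ay": 0, "az": 0, "hand": 0},
    {"dx": -4.6, "dy": 0, "dz": 0, "ax": 0, "ay": 0, "az": 0, "hand": 0},
  ],
)

```text
clock: 8.1
tool_pos: [0.4988, -0.2465, 0.3309]
eef_rot: [0.751, 0.66, -0.0, 0.0]
contact_force: [0.4, 0.6, -3.2]
opening: 0.17
```

Request:
servo_tool(
  deltas=[
    {"dx": -0.42, "dy": 0, "dz": 0, "ax": 0, "ay": 0, "az": 0, "hand": 0},
    {"dx": -0.82, "dy": 0, "dz": 0, "ax": 0, "ay": 0, "az": 0, "hand": 0},
    {"dx": -1.2, "dy": 0, "dz": 0, "ax": 0, "ay": 0, "az": 0, "hand": 0},
    {"dx": -1.52, "dy": 0, "dz": 0, "ax": 0, "ay": 0, "az": 0, "hand": 0},
    {"dx": -1.78, "dy": 0, "dz": 0, "ax": 0, "ay": 0, "az": 0, "hand": 0},
    {"dx": -1.95, "dy": 0, "dz": 0, "ax": 0, "ay": 0, "az": 0, "hand": 0},
    {"dx": -2.0, "dy": 0, "dz": 0, "ax": 0, "ay": 0, "az": 0, "hand": 0},
  ],
)

```text
clock: 8.98
tool_pos: [0.4837, -0.3649, 0.3303]
eef_rot: [0.751, 0.66, 0.0, -0.0]
contact_force: [-0.2, 0.0, -2.4]
opening: 0.167
```

Run:
```python
from h import *
delta([.48,-.3685,.28],toolR(-7.2,36)[1])
snap('wrist','w4'); snap('scene','s4')
```

```text
d [-0.068 -0.053  0.838] a [-4.251 -4.237 -0.031] clock 8.975 tcp [ 0.4837 -0.3649  0.3303] q [ 0.83   0.619 -0.463  1.531  0.301  1.063  0.165] F [-0.24  0.02 -2.39] op 0.16725774845401764
```

View pics/w4.png

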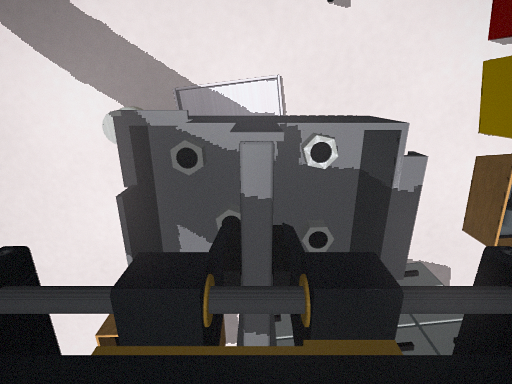

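View pics/s4.png

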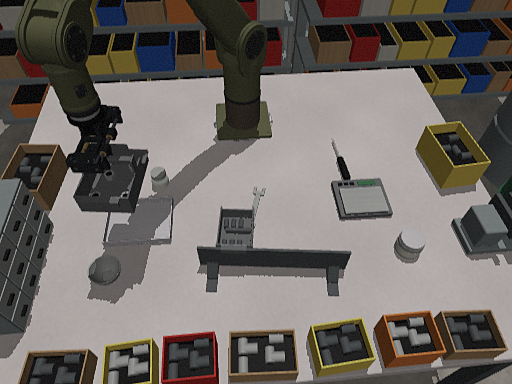

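All four nuts are in place and the tote is held level over the tray. Next is a gradual tilt about the tool's −x/−y diagonal.

Request:
servo_tool(
  deltas=[
    {"dx": 0, "dy": 0, "dz": 0, "ax": -0.15, "ay": -0.15, "az": 0, "hand": 0},
    {"dx": 0, "dy": 0, "dz": 0, "ax": -0.35, "ay": -0.35, "az": 0, "hand": 0},
    {"dx": 0, "dy": 0, "dz": 0, "ax": -0.55, "ay": -0.55, "az": 0, "hand": 0},
    {"dx": 0, "dy": 0, "dz": 0, "ax": -0.75, "ay": -0.75, "az": 0, "hand": 0},
    {"dx": 0, "dy": 0, "dz": 0, "ax": -0.95, "ay": -0.95, "az": 0, "hand": 0},
    {"dx": 0, "dy": 0, "dz": 0, "ax": -1.15, "ay": -1.15, "az": 0, "hand": 0},
    {"dx": 0, "dy": 0, "dz": 0, "ax": -1.35, "ay": -1.35, "az": 0, "hand": 0},
    {"dx": 0, "dy": 0, "dz": 0, "ax": -1.55, "ay": -1.55, "az": 0, "hand": 0},
    {"dx": 0, "dy": 0, "dz": 0, "ax": -1.75, "ay": -1.75, "az": 0, "hand": 0},
    {"dx": 0, "dy": 0, "dz": 0, "ax": -1.95, "ay": -1.95, "az": 0, "hand": 0},
  ],
  newtons=60,
)

```text
clock: 10.32
tool_pos: [0.4838, -0.3632, 0.3305]
eef_rot: [0.743, 0.654, -0.009, 0.144]
contact_force: [0.5, -0.2, -3.7]
opening: 0.171
```

Run:
```python
from h import *
delta([.484,-.365,.33],toolR(-7.2,36)[1])
snap('wrist','w5')
```

```text
d [-0.027  0.004  0.015] a [-2.289 -2.286 -0.013] clock 10.325 tcp [ 0.4838 -0.3632  0.3305] q [ 0.745  0.499 -0.363  1.796  0.496  0.668 -0.043] F [ 0.54 -0.21 -3.71] op 0.171487242637697
```

View pics/w5.png

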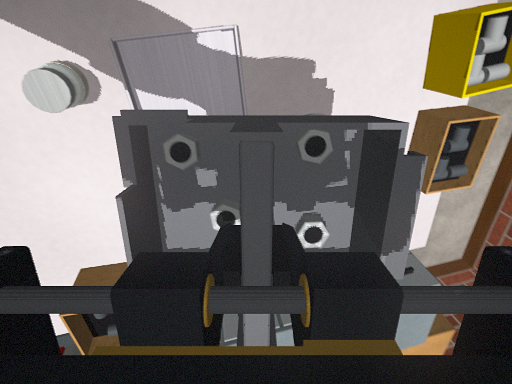

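Request:
servo_tool(
  deltas=[
    {"dx": 0, "dy": 0, "dz": 0, "ax": -0.2, "ay": -0.2, "az": 0, "hand": 0},
    {"dx": 0, "dy": 0, "dz": 0, "ax": -0.45, "ay": -0.45, "az": 0, "hand": 0},
    {"dx": 0, "dy": 0, "dz": 0, "ax": -0.7, "ay": -0.7, "az": 0, "hand": 0},
    {"dx": 0, "dy": 0, "dz": 0, "ax": -0.95, "ay": -0.95, "az": 0, "hand": 0},
    {"dx": 0, "dy": 0, "dz": 0, "ax": -1.2, "ay": -1.2, "az": 0, "hand": 0},
    {"dx": 0, "dy": 0, "dz": 0, "ax": -1.45, "ay": -1.45, "az": 0, "hand": 0},
    {"dx": 0, "dy": 0, "dz": 0, "ax": -1.7, "ay": -1.7, "az": 0, "hand": 0},
    {"dx": 0, "dy": 0, "dz": 0, "ax": -1.95, "ay": -1.95, "az": 0, "hand": 0},
    {"dx": 0, "dy": 0, "dz": 0, "ax": -2.15, "ay": -2.15, "az": 0, "hand": 0},
    {"dx": 0, "dy": 0, "dz": 0, "ax": -2.3, "ay": -2.3, "az": 0, "hand": 0},
  ],
)

```text
clock: 11.62
tool_pos: [0.4842, -0.3629, 0.3303]
eef_rot: [0.714, 0.628, -0.019, 0.309]
contact_force: [1.0, -0.1, -4.4]
opening: 0.167
```

Request:
servo_tool(
  deltas=[
    {"dx": 0, "dy": 0, "dz": 0, "ax": 0, "ay": 0, "az": 0, "hand": 0},
    {"dx": 0, "dy": 0, "dz": 0, "ax": 0, "ay": 0, "az": 0, "hand": 0},
    {"dx": 0, "dy": 0, "dz": 0, "ax": 0, "ay": 0, "az": 0, "hand": 0},
    {"dx": 0, "dy": 0, "dz": 0, "ax": 0, "ay": 0, "az": 0, "hand": 0},
  ],
)

```text
clock: 12.12
tool_pos: [0.4837, -0.3648, 0.3305]
eef_rot: [0.714, 0.627, -0.02, 0.309]
contact_force: [-0.4, -0.8, -3.5]
opening: 0.166
```

Run:
```python
from h import *
delta([.484,-.365,.33],toolR(-7.2,36)[1])
snap('wrist','w6'); snap('scene','s6'); snap('top','t6')
```

```text
d [0.002 0.    0.01 ] a [-0.001  0.018 -0.032] clock 12.125 tcp [ 0.4837 -0.3648  0.3305] q [ 0.142  0.473  0.44   2.113  1.316  0.056 -0.949] F [-0.38 -0.84 -3.48] op 0.1663869086499031
```

View pics/w6.png

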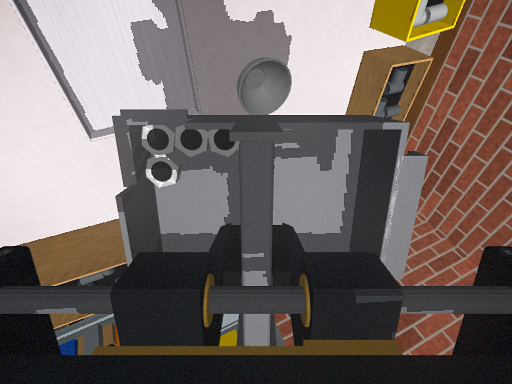

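View pics/s6.png

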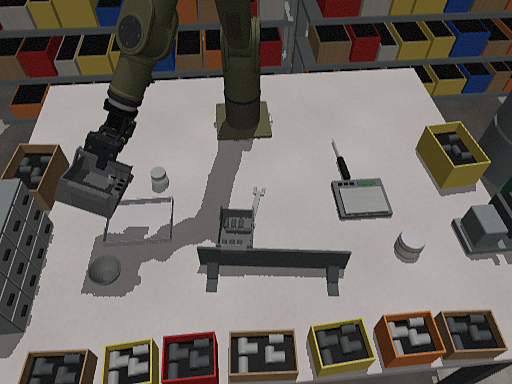

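View pics/t6.png

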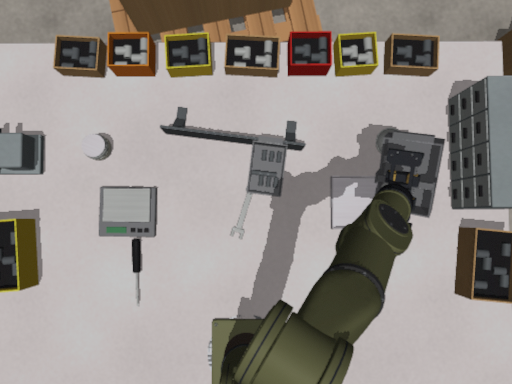

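All four nuts are in the notched corner: wrist pixels (158,138), (191,140), (222,140) and (161,171). Joint 6 is close to its lower limit (0.056 against 0.04), so I'll back the tilt off by about 2.5° for margin and then measure.

Request:
servo_tool(
  deltas=[
    {"dx": 0, "dy": 0, "dz": 0, "ax": 0.1, "ay": 0.1, "az": 0, "hand": 0},
    {"dx": 0, "dy": 0, "dz": 0, "ax": 0.2, "ay": 0.2, "az": 0, "hand": 0},
    {"dx": 0, "dy": 0, "dz": 0, "ax": 0.3, "ay": 0.3, "az": 0, "hand": 0},
    {"dx": 0, "dy": 0, "dz": 0, "ax": 0.3, "ay": 0.3, "az": 0, "hand": 0},
    {"dx": 0, "dy": 0, "dz": 0, "ax": 0.3, "ay": 0.3, "az": 0, "hand": 0},
    {"dx": 0, "dy": 0, "dz": 0, "ax": 0.3, "ay": 0.3, "az": 0, "hand": 0},
  ],
)

```text
clock: 13.02
tool_pos: [0.4838, -0.3643, 0.3302]
eef_rot: [0.719, 0.632, -0.019, 0.288]
contact_force: [0.4, -0.5, -4.0]
opening: 0.167
```

Run:
```python
from h import *
delta([.484,-.365,.33],toolR(-7.2,33.5)[1])
s=r.get_state(); R0=R.from_quat(s['eef_rot']).as_matrix(); p,d,m=snap('wrist','w7'); P=pts(d,m)
T=np.array([[0,1,0],[1,0,0],[0,0,-1.]]); Rt=R0@T
print('tilt',np.degrees(np.arccos(Rt[2,2])),'qd',abs(s['qd']).max())
L=((P-(s['tool_pos']+R0@[0,0,.006]))@Rt)*1000  # tote axes from handle
print('corner world',s['tool_pos']+R0@[0,0,.006]+Rt@[-.086,.061,-.091])
c=np.array([-86,61,-91])
# floor seen level in tote frame?
f=L[175:225,180:235].reshape(-1,3); f=f[abs(f[:,2]+91)<12]; A=np.c_[f[:,:2],np.ones(len(f))]; print('floor fit',np.linalg.lstsq(A,f[:,2],rcond=None)[0],f.mean(0))
print('bar',[L[v,256] for v in (150,180,210)])
# hole centres: ray onto plane z=-77 (nut top)
o=((np.array(m['pose'])[:3,3]-(s['tool_pos']+R0@[0,0,.006]))@Rt)*1000
for u,v in ((158,138),(191,140),(222,140),(161,171)):
    q=np.array([(u-m['cx'])/m['fx'],-(v-m['cy'])/m['fy'],-1]); w=(np.array(m['pose'])[:3,:3]@q)@Rt
    x=o+w*((-77-o[2])/w[2]); x[2]-=7; print(x.round(1),'dist',np.linalg.norm(x-c).round(1))
cv2.imwrite('pics/w7c.png',cv2.resize(p[90:260,100:300,::-1],None,fx=3,fy=3))
```

```text
d [-0.009  0.003  0.009] a [-0.011  0.014 -0.018] clock 13.025 tcp [ 0.4838 -0.3643  0.3302] q [ 0.364  0.441  0.117  2.067  1.092  0.222 -0.699] F [ 0.45 -0.54 -4.  ] op 0.16666804216068368
tilt 33.51190582296638 qd 0.004195696578127412
corner world [ 0.44950351 -0.34890747  0.19191342]
floor fit [-2.58450706e-03  7.31367251e-03 -9.10135267e+01] [-42.19476041  -3.72906759 -90.93174719]
bar [array([ 0.09257394, 58.59952819,  8.04256379]), array([ 0.08782793, 44.22281443,  6.71815782]), array([ 0.08097319, 29.47395087,  7.72911104])]
[-73.4  51.4 -84. ] dist 17.4
[-48.7  49.9 -84. ] dist 39.5
[-25.4  49.8 -84. ] dist 62.0
[-74.   25.7 -84. ] dist 37.9
```

View pics/w7c.png

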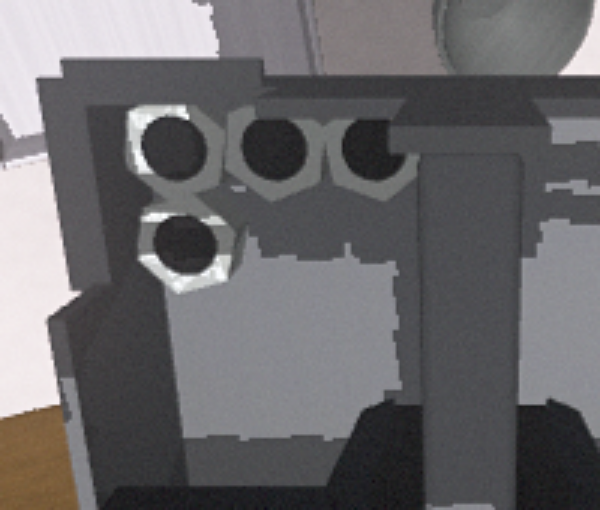

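Four nuts are clustered at 17, 40, 62 and 38 mm from the corner. The floor fit shows no slip in the grip, the tilt is 33.5°, and the corner is 9 mm from the tray's centre at z = 0.19 m. Handing in.

```bash
python3 -c "
from plant import r
print(r.finish_job()); s=r.get_state(); print(s['clock'],s['tool_pos'],s['opening'])"
```

```text
the job is handed in; nothing more can be done
None
the job is handed in; nothing more can be done
```

I lifted the tote straight up off the rail by its bar handle, carried it over the tray and tilted it towards the notched corner. I handed it in at about 13 s, still held in the air. The hand-in reports no verdict, so I don't have a pass or fail result.

My last checks before handing in:
- **Tilt:** 33.5°. I first went to 36°, but that left joint 6 at 0.056 rad against its 0.04 rad limit. I backed off 2.5°, which brought it to 0.22 rad.
- **Corner position:** about 9 mm from the tray's centre and 0.19 m above the bench.
- **Nuts:** all four are in the notched corner, at about 17, 40, 62 and 38 mm from it (limit 85 mm).
- **Grip:** 60 N commanded and the arm at rest. The tote's floor, seen from the wrist camera, lies within 0.5° of where it should be, so the tote had not slipped in the fingers.
- **Other things on the bench:** the bin, wrench, tin, driver and bowl looked undisturbed in the scene and top pictures taken after the tilt. The arm hides the jar in the top view, but the scene view shows it in place. I checked these by eye only.

No check failed. The wrist force reading drifted between 2.4 and 4.4 N during the carry and tilt, around the expected load of about 4 N.

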